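Lock the D-shaft in the rotator hub with its hex key

ROBOT

A 7-joint arm with a two-finger parallel gripper is mounted at the origin on a cart in front of the work surface, level with it; the furniture and walls round the work are solid. World frame = base frame: x ahead of the robot, y to its left, z up, the work surface at z = 0. Lengths are in m, angles in rad, forces in N, time in s.
With the tool pointing down it reaches from about 0.425 to 0.95 m from the base axis. Payload 4.7 kg.
Tool frame: the origin (TCP) lies at the very end of the fingers, on their centre line; the grasp point (between the pads) lies 19 mm behind it (arm.grip_point_offset is the distance from the TCP to the grasp point, in m); z points along the fingers, y is the direction in which the jaws open and shut (so a half turn about z gives the same grasp; the last joint's range is limited). The gripper opens to 87 mm and grips with 3 to 60 N. Pads are 19 mm wide; open, the fingers measure 117 mm over their backs; the gripper's body (75 mm by 190 mm) begins 51 mm behind the grasp point.
Start: joints at [-1.22, 0.469, -0.049, 1.532, 0.024, 1.141, -0.082], TCP at [0.25, 0.627, 0.198] pointing down, gripper open.
Joint ranges: [-2.59, 2.59], [-0.33, 1.99], [-1.39, 1.29], [0.1, 2.45], [-1.04, 4.18], [0.21, 1.99], [-2.66, 2.66]. Speed limits (rad/s): [2.57, 2.57, 3.14, 3.14, 3.14, 3.14, 3.14].

INTERFACE

Orientations are given as a unit quaternion [w, x, y, z].
In Python, from rig import arm, cams gives the robot as it stands. The module is installed in compiled form; this text tells all that it offers.
- The arm moves only by the tool step_arm, never from a script. Its argument "series" is a list of rows, each a list of 3 entries, a list of its own where there are three numbers: the shift along the world's x, y, z as a fraction of full scale, then the turn, a rotation vector about the world's x, y, z as a fraction of full scale, then the opening, from 0 (shut) to 1 (fully open). In form: [[[x, y, z], [rx, ry, rz], gripper], ...]. A call has 1 to 5 rows; each row shifts and turns the commanded pose from where the row before left it; what a row does not reach is not made up. Full scale, the value 1, is 0.03 m for a shift and 0.08 rad for a turn. A row lasts 1/12 s, in which the tool goes at most 41.7 mm and 7.16 degrees, less where a joint would pass 70% of its speed; a pose out of reach is approached as far as the arm can. A call with a number of a shift or a turn outside -1 to 1 is refused whole. A call with a gripper value outside its range is refused whole. The fingers move at their own pace and stop on an object; "newtons" is the grip in N (left out, the last holds). Time passes only in rows, so rows that do not move let the fingers close. It gives the time, the measured TCP pose, the force and the opening at its end, in the units of the state.
- arm.read_state(): the state, without advancing time (a new reading comes with each control period).
- cams.snapshot(name): name is "scene" or "top" or "wrist"; returns a dict with "pixels" (400x640x3 uint8, blue, green, red), "range_z" (400x640 float32, m along the optical axis (not along the pixel's ray), 0 where there is no reading), "fx", "fy", "cx", "cy" (pixels), "R" (3x3) and "t" (3): a world point X has camera coordinates R X + t; the wrist camera has in their place "tool_from_camera" (4x4, takes a point from camera to tool coordinates, whose origin is the TCP and whose axes are the flange's). Camera axes: x right, y down, z forward; pixel columns grow to the right and rows downward; lengths in m; the calibration is good to about 2 mm. A picture is of the moment at which its call begins: read the wrist's pose just before it.
- arm.hand_in(): hands the job in, once; it reports no verdict.
The state is a dict: "clock": time; "joint_positions": joint angles; "joint_velocities": joint speeds; "joint_torque": joint torques, N m; "ee_pos": TCP position; "tool_rot": TCP orientation; "force": force on the tool from outside, world axes, zero at the start; "wrist_torque": the same for the moment, N m; "grip_width": finger opening in m.
Only numpy, scipy, OpenCV 4.12 (cv2) and the standard library are available. Lean on these libraries where they do the work, as an engineer would, in place of code of your own. Each camera call takes 0.05 s, during which the arm holds its last target.

TASK

Lock the shaft of the orange drive unit. First turn its orange wing grip clockwise until the white-marked end (the side of the shaft's flat) points straight at the setscrew boss on the hub, where the hex key sits; only then tighten the setscrew by pressing the raised long arm of the orange hex key down until it stops, lying level. The blue unit beside it is already locked and shows how it should look.

Things in the scene. Friction and masses are not known exactly. Their poses are not given: they have to be found in the camera images.
- orange_wing (a point): centre of the orange wing grip on the vertical D-shaft: bar 52 mm long, 14 thick, 32 high, a white stripe on half its top. It lies on the shaft's axis 108 mm above the bench; hub top (58 mm across) at 76 mm. Axes turn with the shaft: x along the bar, y across it, z up; white-marked end and shaft's flat face -x. Turns lightly (0.06 N m), stays where left
- orange_drive_shaft (a joint): angle of the shaft in its hub, rad: 0 when the flat and the white-marked end point straight at the setscrew; positive is counter-clockwise seen from above; starts at 0.5 to 1.25; free from -1.6 to 1.6, no stop or click at 0
- orange_key_end (a point): free end of the 100 mm long arm of an L-shaped hex key (8 mm thick, orange sleeve 11 mm thick from 30 to 92 mm). It stays in the setscrew and swings about the screw's level axis, 62 mm above the bench, in an upright plane 60 mm from the shaft's axis. Axes turn with the key: x along the screw axis towards the shaft, y along the arm to its bend, 100 mm away on the screw axis
- orange_drive_key (a joint): angle of the long arm above level, rad: starts raised at 0.65 to 0.85 (loose), comes down as the screw tightens, clockwise seen facing the screw; firm stop at 0, arm level, tight. Takes 0.15 N m (3 N straight down at 50 mm sideways from the screw axis); stays where left

How it is judged:
On the way, in this order (a step that is already met when the one before it is completed fails the run):
1. the shaft's flat faces the setscrew (within 0.2 rad) while the key is still raised (value of joint orange_drive_shaft between -0.2 and 0.2 rad and value of joint orange_drive_key above 0.45 rad), for 0.2 s.
2. the key is pressed down to level with the flat still facing the setscrew (value of joint orange_drive_key below 0.175 rad and value of joint orange_drive_shaft between -0.2 and 0.2 rad), for 0.2 s.
At the end, for the whole second after the job is handed in: the orange shaft's flat faces the setscrew within 0.2 rad (about 11 degrees), the hex key's long arm is down within 0.175 rad (10 degrees) of level, and both are at rest (all of step 2 and velocity of joint orange_drive_shaft between -0.05 and 0.05 rad/s and velocity of joint orange_drive_key between -0.05 and 0.05 rad/s); the robot touches nothing.
It fails at once if the setscrew was tightened (key below 0.4 rad) while the flat was more than 0.3 rad away from it (value of joint orange_drive_key below 0.4 rad and (value of joint orange_drive_shaft above 0.3 rad or value of joint orange_drive_shaft below -0.3 rad)).
It also fails if it takes over 38 s, if anything falls off the work surface, if the arm or the gripper's body presses on something with over 40 N, if the wrist force passes 120 N, or if a joint passes its speed limit or range.

## Working session

There is one attempt and no reset: what is moved stays moved. The work goes in short steps, Python scripts to look and compute and a tool call to move; the robot and the scene stay as the last step left them, time stands still between calls to the robot, and variables do not carry over. Pictures are saved under pics/ and viewed, and the job is handed in when it is done.

Besides the shell and the picture viewer there is one more tool, called after "Call:" in YAML: its name, and indented under it one key for each argument. step_arm: Moves the arm, as the interface text tells. Shift numbers are shares of 0.03 m and turn numbers shares of 0.08 rad, none past 1 either way. Its arguments: {"type":"object","properties":{"series":{"type":"array"},"newtons":{"type":"number"}},"required":["series"]}

```bash
mkdir -p pics
python3 - <<'E'
from rig import arm,cams
import cv2,pickle
s=arm.read_state();print({k:s[k] for k in('clock','ee_pos','tool_rot','grip_width','force')})
for n in('scene','top'):
    d=cams.snapshot(n);pickle.dump(d,open(f'{n}0.pkl','wb'));cv2.imwrite(f'pics/{n}0.png',d['pixels'])
E
```

```text
{'clock': 0.0, 'ee_pos': array([0.24999319, 0.62629673, 0.19699299]), 'tool_rot': array([-1.44999545e-04,  1.88724011e-01,  9.82029694e-01, -9.52677434e-04]), 'grip_width': 0.08727406597696158, 'force': array([ 0.56025564, -0.81093543, -0.05084649])}
```

View pics/scene0.png

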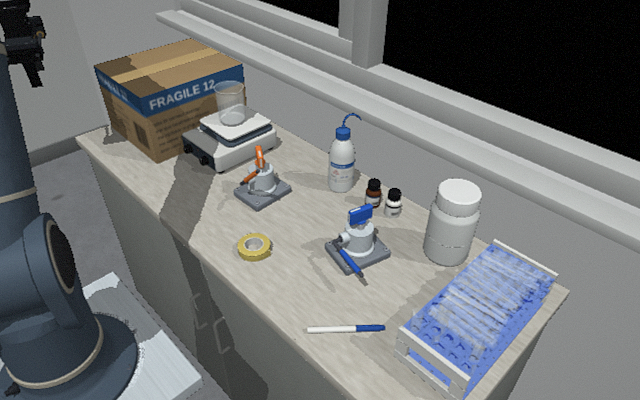

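View pics/top0.png

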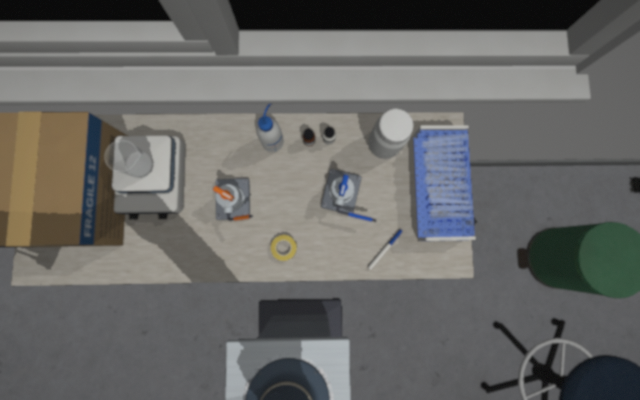

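```bash
cat > h.py <<'E'
import numpy as np,cv2,pickle
def pts(d,m):
    v,u=np.nonzero(m&(d['range_z']>0));z=d['range_z'][v,u]
    c=np.stack([(u-d['cx'])/d['fx']*z,(v-d['cy'])/d['fy']*z,z],1)
    return (c-d['t'])@d['R'],u,v
def ray(d,u,v,h):
    c=np.array([(u-d['cx'])/d['fx'],(v-d['cy'])/d['fy'],1.]);o=-d['R'].T@d['t'];r=d['R'].T@c
    return o+r*(h-o[2])/r[2]
def hsv(d): return cv2.cvtColor(d['pixels'],cv2.COLOR_BGR2HSV)
def orange(d):
    h=hsv(d);return (h[...,0]>3)&(h[...,0]<16)&(h[...,1]>170)&(h[...,2]>80)
E
python3 - <<'E'
from h import *
for n in('scene','top'):
    d=pickle.load(open(f'{n}0.pkl','rb'));print(n,d['fx'],d['cx'],-d['R'].T@d['t'],d['R'][2])
    m=orange(d);N,l,st,c=cv2.connectedComponentsWithStats(m.astype(np.uint8))
    for i in range(1,N):
        if st[i,4]<15: continue
        p,u,v=pts(d,l==i);print(st[i],c[i],np.round(np.median(p,0),3),np.round(p.min(0),3),np.round(p.max(0),3))
    cx,cy=((262,180) if n=='scene' else (232,200))
    im=d['pixels'][cy-38:cy+38,cx-50:cx+50];cv2.imwrite(f'pics/{n}0z.png',cv2.resize(im,None,fx=7.5,fy=7.5,interpolation=cv2.INTER_CUBIC))
E
```

```text
scene 468.7337019261977 321.0669176594088 [-0.00491678 -0.58431587  0.69992549] [ 0.54504158  0.55005501 -0.63274731]
[255 146  10  22  89] [258.73033708 156.07865169] [0.513 0.142 0.119] [0.502 0.12  0.092] [0.535 0.166 0.126]
[244 171  13  11  51] [249.74509804 176.54901961] [0.457 0.099 0.109] [0.456 0.076 0.087] [0.461 0.124 0.128]
top 381.76692673087507 327.93883986776103 [ 0.38261871 -0.08205897  1.03494306] [ 0.13144878 -0.02636033 -0.99097243]
[214 187   9   7  32] [217.8125  189.65625] [0.529 0.157 0.124] [0.521 0.147 0.121] [0.536 0.167 0.128]
[235 216  12   3  17] [241.         217.29411765] [0.463 0.103 0.113] [0.461 0.088 0.099] [0.465 0.121 0.131]
```

View pics/scene0z.png

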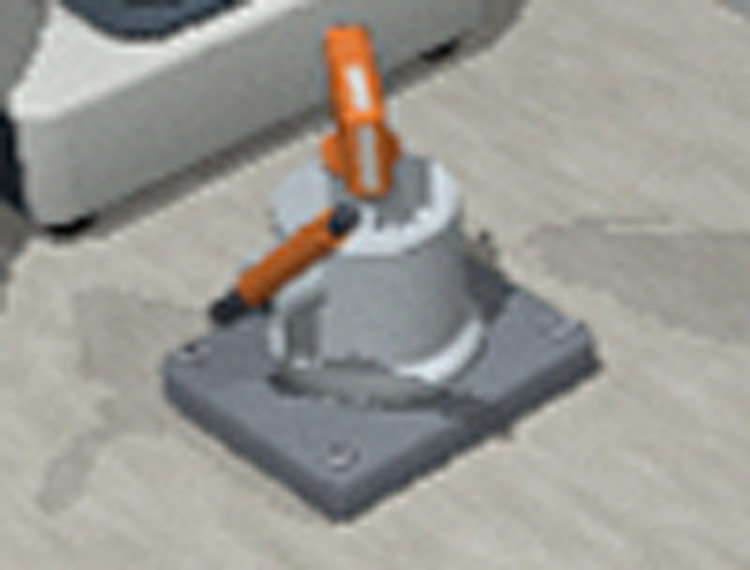

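View pics/top0z.png

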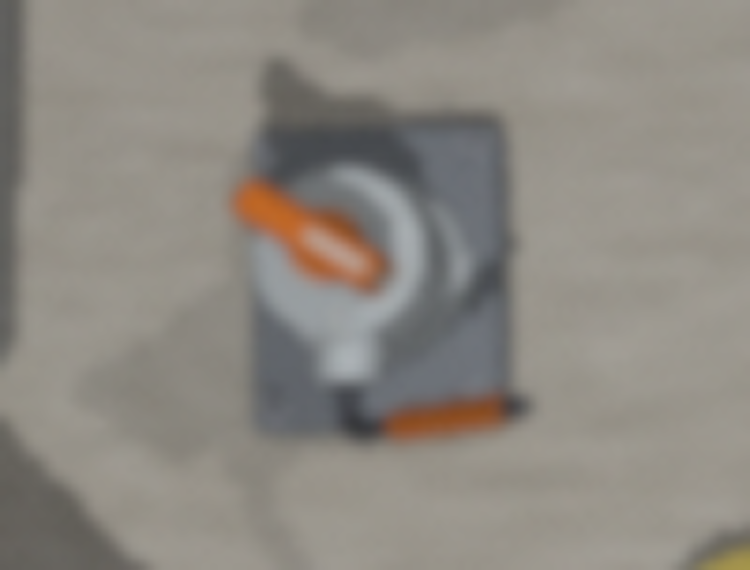

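Run:
```python
from h import *
for n in('scene','top'):
    d=pickle.load(open(f'{n}0.pkl','rb'));h=hsv(d)
    m=((h[...,0]<18)&(h[...,1]>110)&(h[...,2]>60))
    box=np.zeros_like(m);
    if n=='scene': box[140:195,235:280]=1
    else: box[180:225,205:260]=1
    m&=box
    p,u,v=pts(d,m)
    print(n)
    k=p[:,0]<0.48; q=p[k]
    c=q.mean(0);w=np.linalg.svd(q-c)[2][0];s=(q-c)@w
    print('key',k.sum(),c,w,c+w*s.min(),c+w*s.max())
    k=(p[:,0]>.49)&(p[:,2]>.115);q=p[k];c=q.mean(0);w=np.linalg.svd((q-c)[:,:2])[2][0];s=(q-c)[:,:2]@w
    print('wing',k.sum(),c,w,c[:2]+w*s.min(),c[:2]+w*s.max(),np.degrees(np.arctan2(w[1],w[0])))
    m=(h[...,1]<60)&box
    p,u,v=pts(d,m);k=(np.abs(p[:,2]-.076)<.004)&(np.abs(p[:,0]-.52)<.06)&(np.abs(p[:,1]-.13)<.06);q=p[k]
    print('hubtop',k.sum(),q.min(0),q.max(0),q.mean(0))
d=pickle.load(open('top0.pkl','rb'))
f=lambda x,y:(232-50+x/7.5-.5+.067*7.5/7.5,200-38+y/7.5-.43)
for nm,x,y,z in [('plateTL',262,125,.015),('TR',502,120,.015),('BR',508,435,.015),('BL',258,435,.015),('bossend',347,383,.07),('keyend',525,406,.12),('wingL',240,200,.124),('wingR',380,275,.124)]:
    u,v=f(x,y);print(nm,ray(d,u,v,z))
```

```text
scene
key 64 [0.45822106 0.10045745 0.10778726] [-0.02723837 -0.70861065  0.70507377] [0.46004488 0.14790443 0.06057711] [0.4573603  0.07806464 0.13006831]
wing 71 [0.5174944  0.14234762 0.12155485] [-0.52686999 -0.84994589] [0.5315919  0.16508969] [0.5055252  0.12303893] -121.79421561610035
hubtop 190 [0.46141247 0.11747806 0.0721355 ] [0.54930077 0.17345702 0.07940486] [0.51910818 0.13993193 0.0752054 ]
top
key 51 [0.46285398 0.10289207 0.1146102 ] [-0.0151872   0.71646804 -0.69745459] [0.46326779 0.08337006 0.13361413] [0.46233644 0.12730724 0.09084296]
wing 85 [0.52248774 0.14891043 0.12357368] [-0.54925355 -0.83565576] [0.53529491 0.16839576] [0.50775781 0.12649975] -123.3158180980949
hubtop 282 [0.46008944 0.11970111 0.07204544] [0.54906131 0.1770667  0.07962817] [0.51515036 0.14637486 0.0759989 ]
plateTL [0.57807157 0.19049422 0.015     ]
TR [0.57905108 0.10467034 0.015     ]
BR [0.46531326 0.10110441 0.015     ]
BL [0.46642724 0.18926388 0.015     ]
bossend [0.47905573 0.14532787 0.07      ]
keyend [0.46600124 0.07696641 0.12      ]
wingL [0.53286734 0.16777872 0.124     ]
wingR [0.50815126 0.12282058 0.124     ]
```

Run:
```python
from h import *
H=np.full((60,75),-1.)
for n in('top','scene'):
    d=pickle.load(open(f'{n}0.pkl','rb'));p,u,v=pts(d,np.ones((400,640),bool))
    i=((p[:,0]-.2)/.02).astype(int);j=((p[:,1]+.2)/.02).astype(int)
    k=(i>=0)&(i<30)&(j>=0)&(j<50)&(p[:,2]<.6)
    np.maximum.at(H,(i[k],j[k]),p[k,2])
print('cm; cols y from .02 step .04');J=range(11,49,2)
print('      ',[round(-.2+.02*j,2) for j in J])
for i in range(0,28): print(round(.2+.02*i,2),[int(round(100*max(H[i,j],H[i,j+1]))) for j in J])
```

```text
cm; cols y from .02 step .04
       [0.02, 0.06, 0.1, 0.14, 0.18, 0.22, 0.26, 0.3, 0.34, 0.38, 0.42, 0.46, 0.5, 0.54, 0.58, 0.62, 0.66, 0.7, 0.74]
0.2 [-74, -74, -74, -73, -74, -74, -74, -74, -74, -74, -74, -74, 34, 34, 39, -73, -74, -74, -73]
0.22 [-74, -74, -74, -74, -74, -74, -74, -73, -74, -74, -74, -74, 34, 39, 41, 38, -74, -74, -74]
0.24 [-100, -74, -74, -74, -75, -74, -75, -74, -74, -74, -74, -74, 34, 39, 41, 38, -74, -74, -74]
0.26 [-100, -100, -100, -100, -75, -74, -75, -100, -100, -100, -100, -100, -100, 39, 40, 37, 24, -100, -100]
0.28 [0, 0, 0, 0, 0, 0, 0, 0, 0, 0, 0, 0, 0, 0, 40, 39, 34, 33, -100]
0.3 [1, 0, 1, 0, 1, 1, 0, 0, 0, 1, 0, 0, 0, 0, 1, 31, 33, 33, -74]
0.32 [1, 0, 1, 0, 0, 1, 1, 1, 0, 1, 0, 0, 1, 0, 1, 1, 1, 0, -74]
0.34 [2, 0, 1, 1, 1, 0, 0, 0, 1, 1, 1, 1, 1, 1, 1, 0, 1, 0, -100]
0.36 [2, 0, 1, 1, 1, 0, 1, 0, 0, 1, 1, 0, 1, 1, 1, 1, 1, 1, -100]
0.38 [2, 0, 0, 0, 0, 1, 0, 1, 1, 1, 19, 19, 19, 19, 19, 19, 19, 0, -100]
0.4 [2, 1, 0, 1, 1, 1, 0, 1, 0, 1, 19, 19, 19, 20, 19, 19, 19, 0, -100]
0.42 [2, 1, 1, 1, 0, 1, 0, 1, 1, 1, 19, 19, 20, 20, 19, 19, 19, -100, -10
[... 564 characters left out ...]
, 1, 9, 18, 14, 18, 19, 19, 19, 19, 20, 19, 19, -100, -100]
0.6 [1, 0, 0, 1, 0, 1, 9, 18, 9, 18, 19, 20, 19, 20, 20, 19, 19, -100, -100]
0.62 [1, 1, 0, 1, 0, 1, 9, 18, 18, 18, 19, 19, 19, 19, 20, 19, 19, -100, -100]
0.64 [13, 10, 1, 1, 1, 1, 9, 9, 9, 9, 19, 19, 19, 20, 19, 19, 19, -100, -100]
0.66 [18, 13, 0, 1, 0, 0, 9, 9, 9, 9, 19, 20, 19, 19, 19, 19, 19, -100, -100]
0.68 [20, 16, 0, 1, 1, 1, 6, 7, -100, -100, 19, 19, 20, 19, 19, 19, 19, -100, -100]
0.7 [20, 20, 20, 20, 20, 20, 20, 20, 20, 20, 20, 20, 20, 20, 20, 20, 20, 20, 20]
0.72 [21, 21, 21, 21, 21, 21, 21, 21, 21, 21, 21, 21, 21, 21, 21, 20, 20, 20, 20]
0.74 [21, 21, 21, 21, 21, 21, 21, 21, 21, 21, 21, 21, 21, 21, 21, 20, 20, 20, 20]
```

Call:
step_arm:
  series:
    - [[0,0,1],[0,0,-1],1]
    - [[0.3,-0.5,1],[0,0,-1],1]
    - [[0.41,-0.73,0],[0,0,-1],1]
    - [[0.41,-0.73,0],[0,0,-1],1]
    - [[0.41,-0.73,0],[0,0,-1],1]

```text
clock: 0.52
ee_pos: [0.2964, 0.5454, 0.2582]
tool_rot: [0.0, 0.382, 0.924, 0.0]
force: [0.5, -0.8, -1.0]
grip_width: 0.0871
```

Call:
step_arm:
  series:
    - [[0.41,-0.73,0],[0,0,-1],1]
    - [[0.41,-0.73,0],[0,0,-1],1]
    - [[0.41,-0.73,0],[0,0,-1],1]
    - [[0.41,-0.73,0],[0,0,-1],1]
    - [[0.41,-0.73,0],[0,0,-1],1]

```text
clock: 0.93
ee_pos: [0.3578, 0.4353, 0.2577]
tool_rot: [-0.0, 0.558, 0.83, -0.0]
force: [-0.3, 0.1, -0.8]
grip_width: 0.0866
```

Call:
step_arm:
  series:
    - [[0.41,-0.73,0],[0,0,-1],1]
    - [[0.41,-0.73,0],[0,0,-1],1]
    - [[0.41,-0.73,0],[0,0,-1],1]
    - [[0.41,-0.73,0],[0,0,-1],1]
    - [[0.41,-0.73,0],[0,0,-1],1]

```text
clock: 1.35
ee_pos: [0.4193, 0.3259, 0.2577]
tool_rot: [-0.0, 0.712, 0.703, -0.0]
force: [0.5, -0.7, -0.2]
grip_width: 0.0868
```

Call:
step_arm:
  series:
    - [[0.41,-0.73,0],[0,0,-1],1]
    - [[0.41,-0.73,0],[0,0,-1],1]
    - [[0.41,-0.73,0],[0,0,-1],1]
    - [[0.41,-0.73,0],[0,0,-1],1]
    - [[0.41,-0.73,0],[0,0,-1],1]

```text
clock: 1.77
ee_pos: [0.4807, 0.2164, 0.2578]
tool_rot: [-0.0, 0.837, 0.547, -0.0]
force: [-0.2, 0.3, -0.4]
grip_width: 0.0873
```

Call:
step_arm:
  series:
    - [[0.33,-0.59,0],[0,0,-1],1]
    - [[0.33,-0.59,0],[0,0,-0.9],1]
    - [[0.33,-0.59,0],[0,0,0],1]
    - [[0.32,-0.59,0],[0,0,0],1]
    - [[0,0,0],[0,0,0],1]

```text
clock: 2.18
ee_pos: [0.5214, 0.1421, 0.258]
tool_rot: [0.001, 0.877, 0.481, -0.0]
force: [-0.2, -1.0, 0.3]
grip_width: 0.0871
```

Run:
```python
from rig import arm,cams
from h import *
s=arm.read_state();print(s['ee_pos'],s['tool_rot'])
d=cams.snapshot('wrist');d['s']=s;pickle.dump(d,open('w1.pkl','wb'));cv2.imwrite('pics/w1.png',d['pixels']);print(d['tool_from_camera'])
```

```text
[0.52142802 0.14209955 0.25799133] [ 1.31363870e-03  8.76889413e-01  4.80690332e-01 -1.90816889e-04]
[[-7.81955469e-04 -9.57620329e-01 -2.88032453e-01  7.87760574e-02]
 [ 9.99999624e-01 -8.57138164e-04  1.34907561e-04  5.79963419e-04]
 [-3.76073831e-04 -2.88032240e-01  9.57620639e-01 -1.86427635e-01]
 [ 0.00000000e+00  0.00000000e+00  0.00000000e+00  1.00000000e+00]]
```

View pics/w1.png

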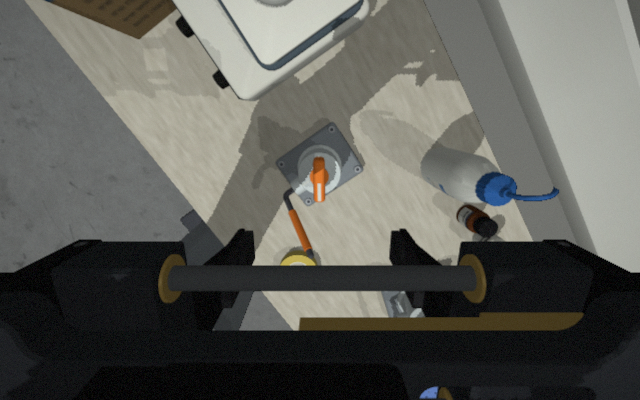

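```bash
cat >> h.py <<'E'
from scipy.spatial.transform import Rotation as Ro
def wfix(d):
    s=d['s'];q=s['tool_rot'];R=Ro.from_quat([q[1],q[2],q[3],q[0]]).as_matrix()
    T=d['tool_from_camera'];Rw=R@T[:3,:3];o=R@T[:3,3]+s['ee_pos'];d['R']=Rw.T;d['t']=-Rw.T@o;return d
def meas(d,box,xs=.49):
    h=hsv(d);b=np.zeros((400,640),bool);b[box[1]:box[3],box[0]:box[2]]=1
    m=((h[...,0]<18)&(h[...,1]>110)&(h[...,2]>60))&b
    p,u,v=pts(d,m);k=(p[:,0]<xs);q=p[k]
    if len(q)>5:
        c=q.mean(0);w=np.linalg.svd(q-c)[2][0];s=(q-c)@w;print('key',k.sum(),c.round(4),w.round(3),(c+w*s.min()).round(4),(c+w*s.max()).round(4),'elev',np.degrees(np.arcsin(w[2])))
    k=(p[:,0]>xs)&(p[:,2]>.119)
    # wing top: min area rect of orange top pixels by ray onto z=.124
    P=np.array([ray(d,a,c,.124)[:2] for a,c in zip(u[k],v[k])])
    r=cv2.minAreaRect((P*1e3).astype(np.float32));print('wing rect mm',r,'mean',P.mean(0),p[k].mean(0))
    w=np.linalg.svd(P-P.mean(0))[2][0];print('axis deg',np.degrees(np.arctan2(w[1],w[0])))
    wm=(h[...,1]<70)&(h[...,2]>170)&b;p,u,v=pts(d,wm);k=(p[:,2]>.118)&(p[:,2]<.13);print('white',k.sum(),p[k].mean(0) if k.any() else None)
E
python3 - <<'E'
from h import *
d=wfix(pickle.load(open('w1.pkl','rb')));meas(d,(270,110,380,255))
h=hsv(d)
p,u,v=pts(d,np.ones((400,640),bool));
k=(abs(p[:,2]-.076)<.003)&(abs(p[:,0]-.51)<.06)&(abs(p[:,1]-.145)<.05);q=p[k];print(len(q),q.min(0),q.max(0))
(c,r)=cv2.minEnclosingCircle((q[q[:,0]>.49][:,:2]*1e3).astype(np.float32));print(c,r)
k=(abs(p[:,2]-.0)<.03)&(p[:,2]>.008)&(abs(p[:,0]-.52)<.08)&(abs(p[:,1]-.145)<.07);print(cv2.minAreaRect((p[k][:,:2]*1e3).astype(np.float32)))
cv2.imwrite('pics/w1z.png',cv2.resize(d['pixels'][110:260,260:390],None,fx=4,fy=4,interpolation=cv2.INTER_CUBIC))
E
```

```text
key 334 [0.4632 0.1032 0.1094] [-0.04   0.59  -0.807] [0.4643 0.0862 0.1327] [0.4602 0.1465 0.0502] elev -53.766674538064535
wing rect mm ((521.5560302734375, 147.81776428222656), (50.789154052734375, 13.023406982421875), 57.548744201660156) mean [0.52344814 0.15021919] [0.5233053  0.15001541 0.12287095]
axis deg -121.48625700010474
white 53 [0.51463634 0.13597626 0.12408845]
946 [0.45847987 0.11833481 0.07302437] [0.54957656 0.17542413 0.07896494]
(519.8580932617188, 146.97442626953125) 29.853759765625
((521.3416137695312, 146.81399536132812), (110.49332427978516, 89.91000366210938), 1.6243438720703125)
```

View pics/w1z.png

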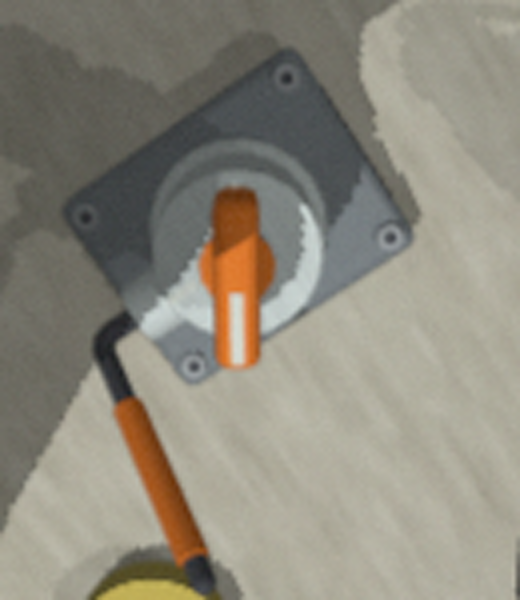

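Call:
step_arm:
  series:
    - [[0,0.17,-1],[0,0,0],0.7]
    - [[0,0,-1],[0,0,0],0.7]
    - [[0,0,-1],[0,0,0],0.7]
    - [[0,0,-1],[0,0,0],0.7]
    - [[0,0,-1],[0,0,0],0.7]

```text
clock: 2.65
ee_pos: [0.519, 0.1537, 0.1066]
tool_rot: [-0.001, 0.875, 0.485, 0.0]
force: [0.1, -0.3, 0.9]
grip_width: 0.0639
```

Call:
step_arm:
  series:
    - [[0,0,-0.4],[0,0,0],0.7]
    - [[0,0,0],[0,0,0],0.3]
    - [[0,0,0],[0,0,0],0]
    - [[0,0,0],[0,0,0],0]
    - [[0,0,0],[0,0,0],0]
  newtons: 10

```text
clock: 3.07
ee_pos: [0.5209, 0.1528, 0.0975]
tool_rot: [0.0, 0.875, 0.484, 0.002]
force: [0.5, 0.5, -0.3]
grip_width: 0.0418
```

Call:
step_arm:
  series:
    - [[0,0,0],[0,0,0],0]
    - [[0,0,0],[0,0,0],0]
    - [[0,0,0],[0,0,0],0]

```text
clock: 3.32
ee_pos: [0.5203, 0.1522, 0.0968]
tool_rot: [-0.0, 0.875, 0.484, 0.001]
force: [0.4, -0.9, -0.3]
grip_width: 0.0222
```

Call:
step_arm:
  series:
    - [[0.02,-0.17,0],[0,0,0],0]
    - [[0,0,0],[0,0,0],0]
    - [[0,0,0],[0,0,0],0]
    - [[0,0,0],[0,0,0],0]

```text
clock: 3.65
ee_pos: [0.5209, 0.1468, 0.0964]
tool_rot: [0.0, 0.875, 0.484, 0.0]
force: [0.1, -0.2, 2.6]
grip_width: 0.0135
```

Call:
step_arm:
  series:
    - [[0,0,0],[0,0,-1],0]
    - [[0,0,0],[0,0,-1],0]
    - [[0,0,0],[0,0,-1],0]
    - [[0,0,0],[0,0,-1],0]
    - [[0,0,0],[0,0,-1],0]

```text
clock: 4.07
ee_pos: [0.5209, 0.1468, 0.0965]
tool_rot: [0.0, 0.954, 0.298, 0.0]
force: [0.3, 0.1, 3.6]
grip_width: 0.014
```

Call:
step_arm:
  series:
    - [[0,0,0],[0,0,-1],0]
    - [[0,0,0],[0,0,-1],0]
    - [[0,0,0],[0,0,-1],0]
    - [[0,0,0],[0,0,-1],0]
    - [[0,0,0],[0,0,-1],0]

```text
clock: 4.48
ee_pos: [0.5209, 0.1468, 0.0965]
tool_rot: [0.0, 0.995, 0.103, 0.0]
force: [-0.3, 0.3, 3.9]
grip_width: 0.0137
```

Call:
step_arm:
  series:
    - [[0,0,0],[0,0,-1],0]
    - [[0,0,0],[0,0,-1],0]
    - [[0,0,0],[0,0,-0.3],0]
    - [[0,0,0],[0,0,0],0]
    - [[0,0,0],[0,0,0],0]

```text
clock: 4.9
ee_pos: [0.5209, 0.1468, 0.0964]
tool_rot: [0.0, 1.0, 0.014, 0.0]
force: [-0.0, 0.3, 5.6]
grip_width: 0.0138
```

Call:
step_arm:
  series:
    - [[0,0,0],[0,0,0],0.5]
    - [[0,0,0],[0,0,0],0.5]
    - [[0,0,0],[0,0,0],0.5]
    - [[0,0,0.5],[0,0,0],0.5]
    - [[0,0,1],[0,0,0],0.5]

```text
clock: 5.32
ee_pos: [0.5172, 0.1462, 0.1382]
tool_rot: [0.002, 1.0, 0.013, -0.004]
force: [-0.3, 1.2, 0.9]
grip_width: 0.0385
```

Call:
step_arm:
  series:
    - [[0,0,1],[0,0,0],0.3]
    - [[0,0,1],[0,0,0],0.1]
    - [[0,0,1],[0,0,0],0]
    - [[0,0,0.5],[0,0,0],0]
    - [[0,0,0],[0,0,0],0]

```text
clock: 5.73
ee_pos: [0.5226, 0.1472, 0.2495]
tool_rot: [-0.002, 1.0, 0.013, 0.003]
force: [-0.2, 0.1, -0.9]
grip_width: 0.0176
```

Run:
```python
from rig import arm,cams
from h import *
s=arm.read_state();print(s['ee_pos'],s['tool_rot'])
d=cams.snapshot('wrist');d['s']=s;pickle.dump(d,open('w2.pkl','wb'));wfix(d);cv2.imwrite('pics/w2.png',d['pixels'])
meas(d,(200,50,450,250))
t=cams.snapshot('top');cv2.imwrite('pics/t2.png',cv2.resize(t['pixels'][160:240,180:280],None,fx=6,fy=6))
p,u,v=pts(d,np.ones((400,640),bool));
k=(p[:,2]<.03)&(p[:,2]>.008)&(abs(p[:,0]-.52)<.08)&(abs(p[:,1]-.145)<.07);print(cv2.minAreaRect((p[k][:,:2]*1e3).astype(np.float32)))
```

```text
[0.52261827 0.14718662 0.24949323] [-0.00152803  0.99990869  0.0130839   0.00301506]
key 298 [0.4643 0.1017 0.1103] [-0.121  0.534 -0.837] [0.4678 0.0864 0.1343] [0.4529 0.152  0.0315] elev -56.806905743794005
wing rect mm ((494.66192626953125, 127.60748291015625), (114.46745300292969, 34.5916633605957), 34.21018600463867) mean [0.52339154 0.14478734] [0.52603172 0.14571397 0.12963066]
axis deg -159.95246701824885
white 53 [0.50864532 0.14619375 0.12416598]
((521.9959716796875, 146.4354248046875), (110.45513153076172, 90.15653228759766), 1.4599497318267822)
```

View pics/w2.png

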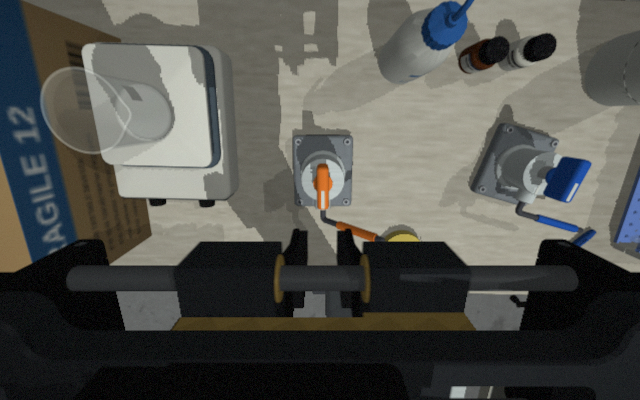

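Call:
step_arm:
  series:
    - [[-0.5,-0.5,0],[0,0,0],0]
    - [[-0.5,-0.5,0],[0,0,0],0]
    - [[-0.5,-0.55,0],[0,0,0],0]
    - [[-0.5,-0.5,-0.5],[0,0,0],0]
    - [[0,0,-1],[0,0,0],0]

```text
clock: 6.25
ee_pos: [0.4592, 0.0828, 0.2015]
tool_rot: [-0.002, 1.0, 0.011, 0.001]
force: [0.3, 0.5, -0.7]
grip_width: 0.0006
```

Call:
step_arm:
  series:
    - [[0,0,-1],[0,0,0],0]
    - [[0,0,-0.5],[0,0,0],0]
    - [[0,0,0],[0,0,0],0]
    - [[0,0,0],[0,0,0],0]

```text
clock: 6.58
ee_pos: [0.4592, 0.0849, 0.1547]
tool_rot: [0.001, 1.0, 0.013, -0.002]
force: [0.9, -0.2, 0.6]
grip_width: 0.0007
```

Run:
```python
from rig import arm,cams
from h import *
s=arm.read_state();print(s['ee_pos'],s['tool_rot'],s['grip_width'],s['force'])
d=wfix(pickle.load(open('w2.pkl','rb')));meas(d,(285,130,380,240))
t=cams.snapshot('top');cv2.imwrite('pics/t3.png',cv2.resize(t['pixels'][160:240,180:280],None,fx=6,fy=6))
t=cams.snapshot('scene');cv2.imwrite('pics/s3.png',cv2.resize(t['pixels'][120:220,200:330],None,fx=6,fy=6))
```

```text
[0.45918602 0.084862   0.15471927] [ 0.00121765  0.99991679  0.012726   -0.0017274 ] 0.0007060998005157478 [ 0.90358455 -0.17355403  0.57645475]
key 292 [0.4646 0.1021 0.1104] [-0.082  0.596 -0.799] [0.467  0.0846 0.1338] [0.4574 0.1541 0.0407] elev -53.01839095289914
wing rect mm ((507.0295715332031, 140.19326782226562), (83.6622314453125, 26.27902603149414), 21.690353393554688) mean [0.52416544 0.14550076] [0.52562888 0.14589599 0.12707391]
axis deg -168.0454303920595
white 53 [0.50864532 0.14619375 0.12416598]
```

View pics/s3.png

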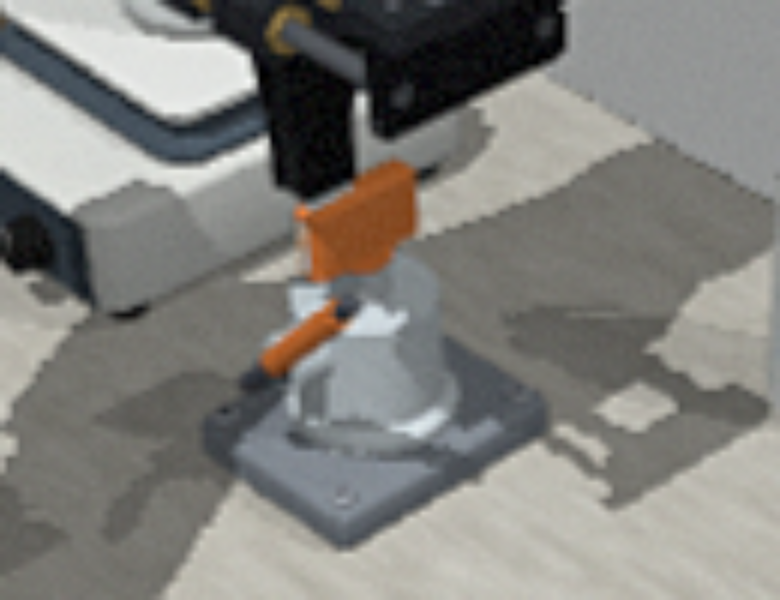

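Run:
```python
from h import *
d=pickle.load(open('scene0.pkl','rb'))
for n,X in [('tcp',(.459,.085,.155)),('keyend',(.463,.075,.13)),('bend',(.461,.1454,.062)),('wing',(.521,.147,.124)),('boss',(.48,.146,.062))]:
    c=d['R']@np.array(X)+d['t'];u=d['fx']*c[0]/c[2]+d['cx'];v=d['fy']*c[1]/c[2]+d['cy'];print(n,(u-200)*6,(v-120)*6)
p,u,v=pts(d,np.ones((400,640),bool))
for a,b in [(258,171),(243,183),(250,176)]:
    k=(abs(u-a)<=1)&(abs(v-b)<=1);print(a,b,p[k].round(3).tolist())
```

```text
tcp 317.51157703175875 244.9217217353978
keyend 350.2900086992006 311.9959669327227
bend 242.80303599677734 382.62891051069846
wing 353.6735236355587 182.0401535515755
boss 282.31191748174285 361.29666497330373
258 171 [[0.461, 0.077, 0.135], [0.461, 0.073, 0.137], [0.464, 0.073, 0.136], [0.459, 0.074, 0.135], [0.462, 0.074, 0.134], [0.463, 0.073, 0.134], [0.459, 0.074, 0.133], [0.46, 0.072, 0.133], [0.463, 0.073, 0.131]]
243 183 [[0.458, 0.133, 0.075], [0.458, 0.13, 0.077], [0.458, 0.126, 0.079], [0.458, 0.134, 0.072], [0.458, 0.131, 0.074], [0.458, 0.126, 0.077], [0.459, 0.136, 0.068], [0.459, 0.132, 0.07], [0.467, 0.141, 0.061]]
250 176 [[0.458, 0.103, 0.11], [0.457, 0.098, 0.113], [0.457, 0.094, 0.115], [0.457, 0.102, 0.109], [0.456, 0.097, 0.112], [0.457, 0.095, 0.112], [0.457, 0.103, 0.105], [0.456, 0.098, 0.109], [0.459, 0.097, 0.107]]
```

View pics/t3.png

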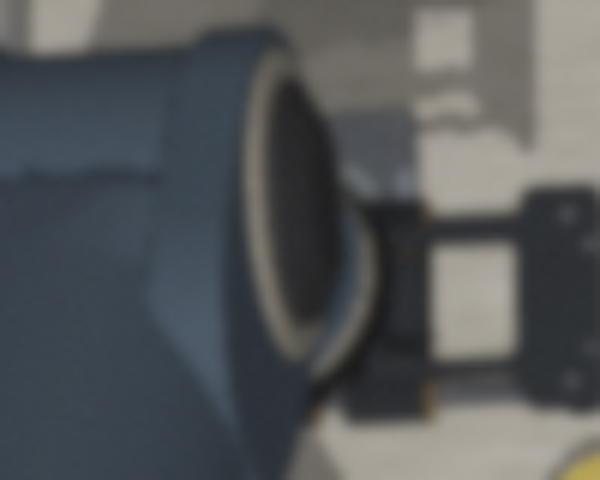

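Run:
```python
from rig import arm,cams
from h import *
s=arm.read_state();print(s['ee_pos'])
d=cams.snapshot('scene');pickle.dump(d,open('s4.pkl','wb'));cv2.imwrite('pics/s4.png',cv2.resize(d['pixels'][90:200,200:330],None,fx=6,fy=5.4))
p,u,v=pts(d,np.ones((400,640),bool))
k=(u==252)&(v>125)&(v<180);print([(b,*q.round(3)) for b,q in zip(v[k],p[k])][::3])
k=(abs(p[:,0]-.46)<.03)&(abs(p[:,1]-.085)<.03)&(p[:,2]>.137);print(p[k].min(0),p[k].max(0))
```

```text
[0.46101833 0.08538754 0.15649522]
[(np.int64(126), np.float64(0.431), np.float64(0.036), np.float64(0.268)), (np.int64(129), np.float64(0.43), np.float64(0.037), np.float64(0.262)), (np.int64(132), np.float64(0.451), np.float64(0.067), np.float64(0.235)), (np.int64(135), np.float64(0.454), np.float64(0.073), np.float64(0.224)), (np.int64(138), np.float64(0.454), np.float64(0.074), np.float64(0.216)), (np.int64(142), np.float64(0.454), np.float64(0.075), np.float64(0.207)), (np.int64(145), np.float64(0.454), np.float64(0.075), np.float64(0.2)), (np.int64(148), np.float64(0.453), np.float64(0.076), np.float64(0.193)), (np.int64(151), np.float64(0.452), np.float64(0.074), np.float64(0.187)), (np.int64(154), np.float64(0.501), np.float64(0.146), np.float64(0.124)), (np.int64(157), np.float64(0.496), np.float64(0.141), np.float64(0.12)), (np.int64(160), np.float64(0.496), np.float64(0.141), np.float64(0.112)), (np.int64(163), np.float64(0.495), np.float64(0.141), np.float64(0.105)), (np.int64(166), np.float64(0.496), np.float64(0.145), np.float64(0.094)), (np.int64(169), np.float64(0.504), np.float64(0.157), np.float64(0.076)), (np.int64(172), np.float64(0.496), np.float64(0.146), np.float64(0.077)), (np.int64(175), np.float64(0.458), np.float64(0.092), np.float64(0.116)), (np.int64(178), np.float64(0.46), np.float64(0.097), np.float64(0.104))]
[0.43001242 0.05500116 0.13701439] [0.48991901 0.11496941 0.47288193]
```

View pics/s4.png

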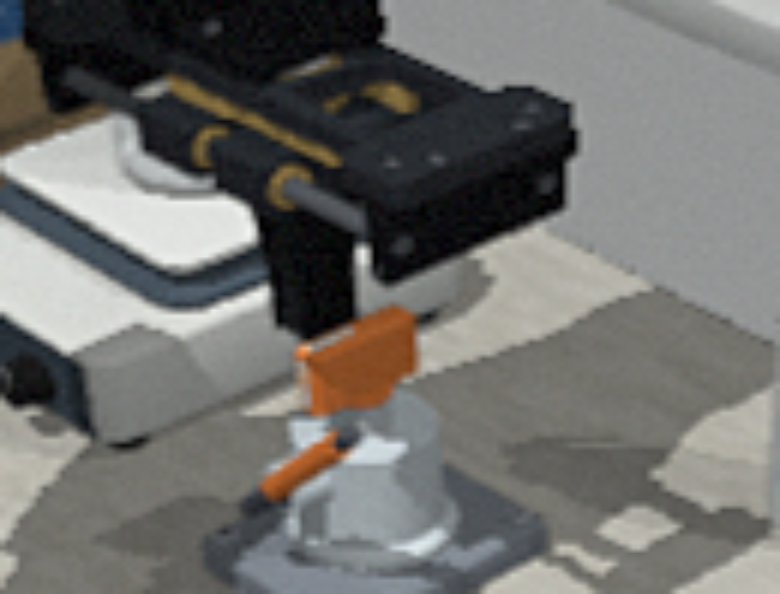

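Call:
step_arm:
  series:
    - [[0,0,0],[0,0,1],0]
    - [[0,0,0],[0,0,1],0]
    - [[0,0,0],[0,0,1],0]
    - [[0,0,0],[0,0,1],0]
    - [[0,0,0],[0,0,1],0]

```text
clock: 7.15
ee_pos: [0.4614, 0.0857, 0.1572]
tool_rot: [-0.0, 0.977, 0.213, 0.001]
force: [-0.1, 0.6, 0.1]
grip_width: 0.0003
```

Call:
step_arm:
  series:
    - [[0,0,0],[0,0,1],0]
    - [[0,0,0],[0,0,1],0]
    - [[0,0,0],[0,0,1],0]
    - [[0,0,0],[0,0,1],0]
    - [[0,0,0],[0,0,1],0]

```text
clock: 7.57
ee_pos: [0.4614, 0.0857, 0.1573]
tool_rot: [-0.0, 0.915, 0.403, 0.001]
force: [0.3, -1.0, -0.7]
grip_width: 0.0007
```

Call:
step_arm:
  series:
    - [[0,0,0],[0,0,1],0]
    - [[0,0,0],[0,0,1],0]
    - [[0,0,0],[0,0,1],0]
    - [[0,0,0],[0,0,1],0]
    - [[0,0,0],[0,0,1],0]

```text
clock: 7.98
ee_pos: [0.4614, 0.0857, 0.1573]
tool_rot: [0.0, 0.817, 0.577, 0.001]
force: [-0.4, -0.4, -0.1]
grip_width: 0.0002
```

Call:
step_arm:
  series:
    - [[0,0,0],[0,0,1],0]
    - [[0,0,0],[0,0,1],0]
    - [[0,0,0],[0,0,1],0]
    - [[0,0,0],[0,0,1],0]
    - [[0,0,0],[0,0,0.6],0]

```text
clock: 8.4
ee_pos: [0.4614, 0.0857, 0.1573]
tool_rot: [0.0, 0.698, 0.716, 0.001]
force: [-0.4, -0.4, -0.1]
grip_width: 0.0003
```

Run:
```python
from rig import arm,cams
from h import *
s=arm.read_state();print(s['ee_pos'],s['tool_rot'],s['force'],s['joint_positions'])
d=cams.snapshot('scene');cv2.imwrite('pics/s5.png',cv2.resize(d['pixels'][90:200,200:330],None,fx=6,fy=5.4))
```

```text
[0.46139443 0.08571436 0.15730317] [4.90887991e-04 6.97607317e-01 7.16479011e-01 1.27169097e-03] [-0.35385987 -0.35230384 -0.06722958] [-0.73106874  0.18411162  0.5231849   2.07732093 -0.11731619  0.90501759
 -0.11611646]
```

View pics/s5.png

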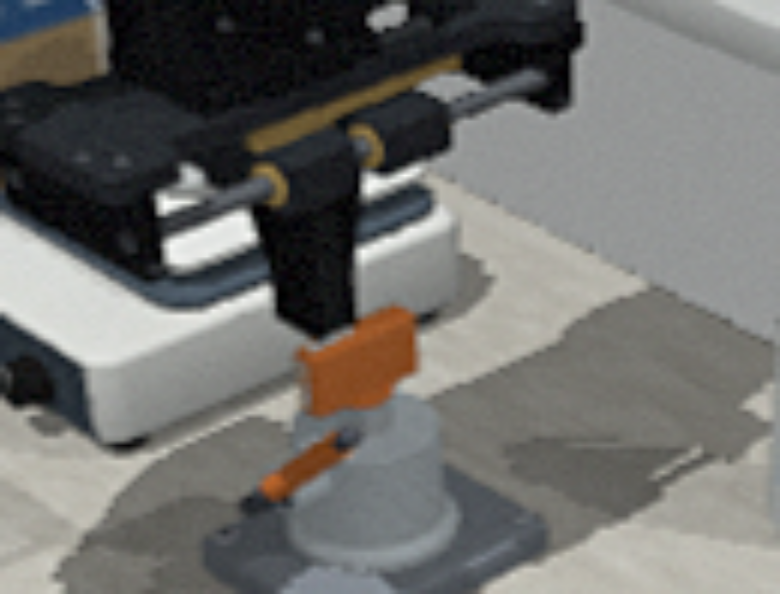

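Call:
step_arm:
  series:
    - [[0,0,-0.4],[0,0,0],0]
    - [[0,0,-0.4],[0,0,0],0]
    - [[0,0,0],[0,0,0],0]

```text
clock: 8.7
ee_pos: [0.4597, 0.0854, 0.1313]
tool_rot: [-0.0, 0.699, 0.715, -0.001]
force: [-0.9, 1.0, 0.7]
grip_width: 0.0003
```

Call:
step_arm:
  series:
    - [[0,0,-0.3],[0,0,0],0]
    - [[0,0,0],[0,0,0],0]

```text
clock: 8.87
ee_pos: [0.4602, 0.0855, 0.1226]
tool_rot: [-0.0, 0.699, 0.715, -0.0]
force: [-1.1, -1.4, -0.1]
grip_width: 0.0006
```

Call:
step_arm:
  series:
    - [[0,0,-0.3],[0,0,0],0]
    - [[0,0,-0.3],[0,0,0],0]
    - [[0,0,0],[0,0,0],0]

```text
clock: 9.12
ee_pos: [0.46, 0.0855, 0.1038]
tool_rot: [-0.0, 0.699, 0.715, -0.001]
force: [0.4, 0.4, 0.0]
grip_width: 0.0003
```

Run:
```python
from rig import arm,cams
from h import *
s=arm.read_state();print(s['ee_pos'],s['force'])
d=cams.snapshot('scene');cv2.imwrite('pics/s6.png',cv2.resize(d['pixels'][90:200,200:330],None,fx=6,fy=5.4))
```

```text
[0.46004966 0.08554168 0.10384859] [0.42844646 0.44882239 0.01331711]
```

View pics/s6.png

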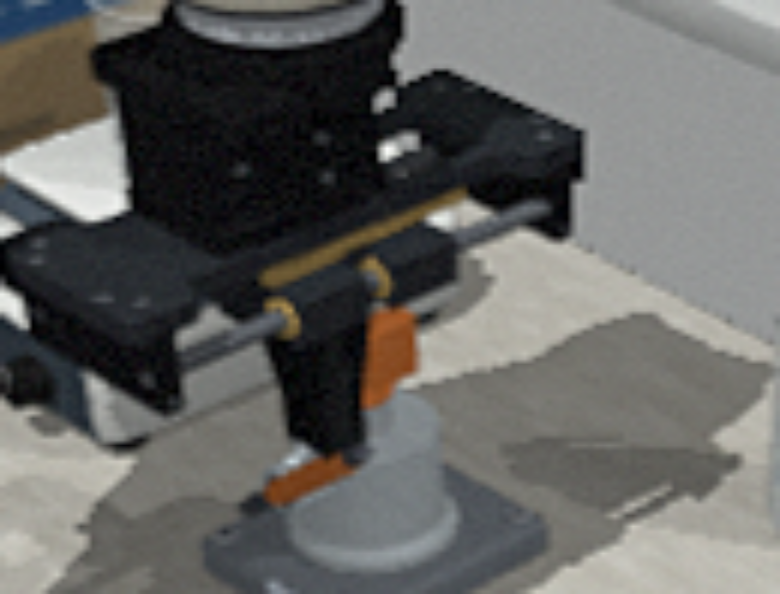

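Call:
step_arm:
  series:
    - [[0,0,-0.3],[0,0,0],0]
    - [[0,0,-0.3],[0,0,0],0]
    - [[0,0,0],[0,0,0],0]

```text
clock: 9.42
ee_pos: [0.4599, 0.0853, 0.0858]
tool_rot: [-0.0, 0.699, 0.715, -0.001]
force: [0.5, 1.2, 0.9]
grip_width: 0.0006
```

Run:
```python
from rig import arm,cams
from h import *
s=arm.read_state();print(s['ee_pos'],s['force'])
d=cams.snapshot('scene');cv2.imwrite('pics/s7.png',cv2.resize(d['pixels'][90:200,200:330],None,fx=6,fy=5.4))
meas(d,(235,140,285,195))
```

```text
[0.45987946 0.08532617 0.08575677] [0.45033459 1.22791216 0.8714396 ]
key 86 [0.4604 0.0879 0.1065] [ 0.061 -0.545  0.836] [0.4569 0.1198 0.0576] [0.466  0.0382 0.1828] elev 56.73453489543365Traceback (most recent call last):
  File "<stdin>", line 5, in <module>
  File "h.py", line 25, in meas
    r=cv2.minAreaRect((P*1e3).astype(np.float32));print('wing rect mm',r,'mean',P.mean(0),p[k].mean(0))
cv2.error: OpenCV(4.12.0) /io/opencv/modules/imgproc/src/convhull.cpp:143: error: (-215:Assertion failed) total >= 0 && (depth == CV_32F || depth == CV_32S) in function 'convexHull'
```

View pics/s7.png

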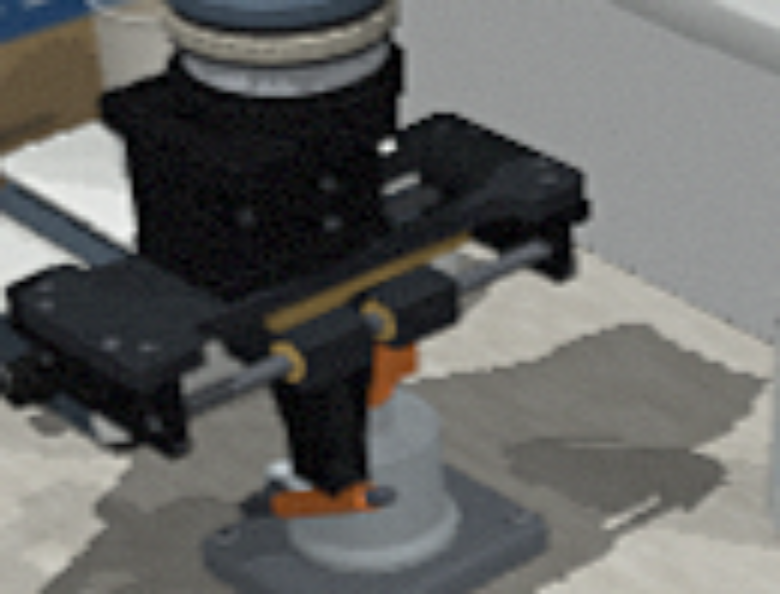

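Call:
step_arm:
  series:
    - [[0,0,-0.3],[0,0,0],0]
    - [[0,0,0],[0,0,0],0]

```text
clock: 9.63
ee_pos: [0.4601, 0.0855, 0.0771]
tool_rot: [-0.0, 0.699, 0.715, -0.0]
force: [0.3, -0.2, 0.7]
grip_width: 0.0008
```

Call:
step_arm:
  series:
    - [[0,0,-0.2],[0,0,0],0]
    - [[0,0,0],[0,0,0],0]

```text
clock: 9.8
ee_pos: [0.4603, 0.0854, 0.0714]
tool_rot: [-0.0, 0.699, 0.715, -0.0]
force: [0.9, 0.3, 0.6]
grip_width: 0.0006
```

Call:
step_arm:
  series:
    - [[0,0,-0.1],[0,0,0],0]
    - [[0,0,0],[0,0,0],0]

```text
clock: 9.97
ee_pos: [0.4604, 0.0853, 0.0687]
tool_rot: [0.0, 0.699, 0.715, -0.0]
force: [0.7, -0.1, 1.2]
grip_width: 0.0002
```

Call:
step_arm:
  series:
    - [[0,0,-0.1],[0,0,0],0]
    - [[0,0,0],[0,0,0],0]

```text
clock: 10.13
ee_pos: [0.4605, 0.0853, 0.0658]
tool_rot: [0.0, 0.699, 0.715, 0.0]
force: [0.3, 0.5, 1.0]
grip_width: 0.0005
```

Call:
step_arm:
  series:
    - [[0,0,-0.1],[0,0,0],0]
    - [[0,0,0],[0,0,0],0]

```text
clock: 10.3
ee_pos: [0.4605, 0.0854, 0.0628]
tool_rot: [0.0, 0.699, 0.715, -0.0]
force: [0.5, -0.5, 0.8]
grip_width: 0.0003
```

Run:
```python
from rig import arm,cams
from h import *
s=arm.read_state();print(s['ee_pos'],s['force'])
d=cams.snapshot('scene');cv2.imwrite('pics/s8.png',cv2.resize(d['pixels'][90:200,200:330],None,fx=6,fy=5.4))
p,u,v=pts(d,orange(d));k=(p[:,0]<.475)&(p[:,2]<.1)&(p[:,1]<.14)&(p[:,1]>0);q=p[k];print(len(q),q.min(0),q.max(0));print(np.polyfit(q[:,1],q[:,2],1))
```

```text
[0.46048005 0.08539018 0.06275005] [ 0.4895528  -0.54135327  0.75782464]
47 [0.4535032  0.05670546 0.07066197] [0.46408805 0.11980891 0.09165896]
[-0.29347889  0.10653947]
```

View pics/s8.png

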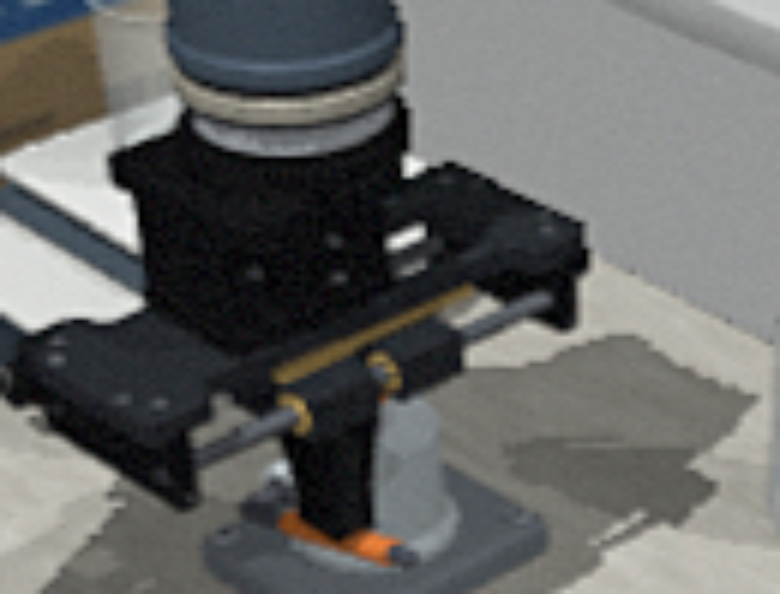

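Call:
step_arm:
  series:
    - [[0,0,-0.2],[0,0,0],0]
    - [[0,0,0],[0,0,0],0]

```text
clock: 10.52
ee_pos: [0.4602, 0.0854, 0.0564]
tool_rot: [-0.0, 0.699, 0.715, -0.0]
force: [1.0, -0.2, 0.9]
grip_width: 0.0008
```

Call:
step_arm:
  series:
    - [[0,0,-0.15],[0,0,0],0]
    - [[0,0,0],[0,0,0],0]

```text
clock: 10.68
ee_pos: [0.4602, 0.0853, 0.0519]
tool_rot: [-0.0, 0.699, 0.715, -0.0]
force: [-0.1, -0.8, 0.4]
grip_width: 0.0003
```

Call:
step_arm:
  series:
    - [[0,0,-0.1],[0,0,0],0]
    - [[0,0,0],[0,0,0],0]

```text
clock: 10.85
ee_pos: [0.4602, 0.0853, 0.0491]
tool_rot: [-0.0, 0.699, 0.715, -0.0]
force: [0.9, -0.6, 0.9]
grip_width: 0.0005
```

Run:
```python
from rig import arm,cams
from h import *
s=arm.read_state();print(s['ee_pos'],s['force'])
d=cams.snapshot('scene');cv2.imwrite('pics/s9.png',cv2.resize(d['pixels'][90:200,200:330],None,fx=6,fy=5.4))
p,u,v=pts(d,orange(d));k=(p[:,0]<.475)&(p[:,2]<.1)&(p[:,1]<.14)&(p[:,1]>0);q=p[k];print(len(q),q.min(0),q.max(0));print(np.polyfit(q[:,1],q[:,2],1))
```

```text
[0.46022628 0.08526562 0.04908624] [ 0.89881169 -0.5557127   0.86586125]
43 [0.45702485 0.05271411 0.06281401] [0.46421973 0.11757676 0.0758662 ]
[-0.11691003  0.07950252]
```

View pics/s9.png

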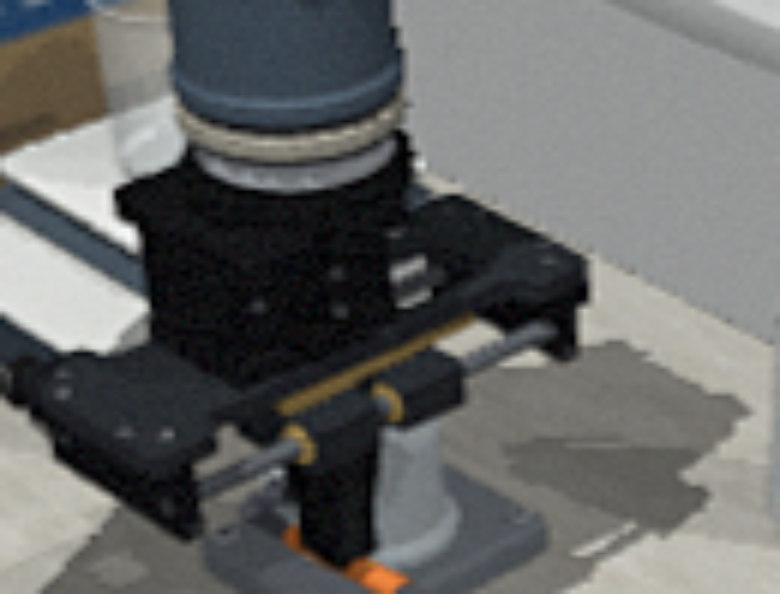

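Call:
step_arm:
  series:
    - [[0,0,-0.1],[0,0,0],0]
    - [[0,0,0],[0,0,0],0]

```text
clock: 11.07
ee_pos: [0.4602, 0.0853, 0.0462]
tool_rot: [-0.0, 0.699, 0.715, -0.0]
force: [0.9, -0.2, -0.4]
grip_width: 0.0008
```

Call:
step_arm:
  series:
    - [[0,0,-0.1],[0,0,0],0]
    - [[0,0,0],[0,0,0],0]

```text
clock: 11.23
ee_pos: [0.4604, 0.0853, 0.0433]
tool_rot: [-0.0, 0.699, 0.715, -0.0]
force: [-0.0, -0.8, 1.2]
grip_width: 0.0006
```

Call:
step_arm:
  series:
    - [[0,0,-0.1],[0,0,0],0]
    - [[0,0,0],[0,0,0],0]

```text
clock: 11.4
ee_pos: [0.4606, 0.0853, 0.0425]
tool_rot: [-0.001, 0.699, 0.715, 0.0]
force: [-7.3, -2.1, 24.6]
grip_width: 0.0003
```

Run:
```python
from rig import arm,cams
from h import *
s=arm.read_state();print(s['ee_pos'],s['force'])
d=cams.snapshot('scene');cv2.imwrite('pics/s10.png',cv2.resize(d['pixels'][90:200,200:330],None,fx=6,fy=5.4))
p,u,v=pts(d,orange(d));k=(p[:,0]<.475)&(p[:,2]<.1)&(p[:,1]<.14)&(p[:,1]>0);q=p[k];print(len(q),q.min(0),q.max(0));print(np.polyfit(q[:,1],q[:,2],1))
```

```text
[0.46062554 0.08534907 0.04251451] [-7.31228879 -2.05869235 24.58647641]
44 [0.45538255 0.05229189 0.06061387] [0.46539725 0.11571011 0.06869577]
[-0.01966816  0.06583673]
```

View pics/s10.png

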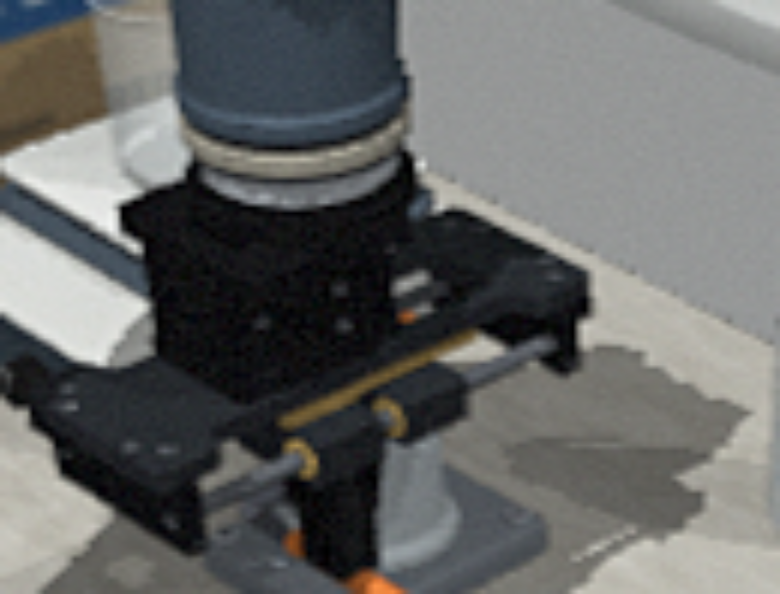

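Call:
step_arm:
  series:
    - [[0,0,0.1],[0,0,0],0]
    - [[0,0,0.5],[0,0,0],0]
    - [[0,0,1],[0,0,0],0]
    - [[0,0,1],[0,0,0],0]
    - [[0,0,1],[0,0,0],0]

```text
clock: 11.87
ee_pos: [0.4598, 0.0855, 0.1493]
tool_rot: [-0.0, 0.699, 0.715, -0.001]
force: [0.8, 0.6, -0.8]
grip_width: 0.0004
```

Call:
step_arm:
  series:
    - [[0,0,1],[0,0,0],0]
    - [[0,0,1],[0,0,0],0]
    - [[0,0,1],[0,0,0],0]
    - [[0,-1,1],[0,0,0],0]
    - [[0,-1,0],[0,0,0],0]

```text
clock: 12.28
ee_pos: [0.4639, 0.0275, 0.2733]
tool_rot: [0.002, 0.697, 0.717, 0.005]
force: [0.7, -0.2, 0.1]
grip_width: 0.0006
```

Call:
step_arm:
  series:
    - [[-0.5,-1,0],[0,0,0],0]
    - [[-0.5,-1,0],[0,0,0],0]
    - [[0,-1,0],[0,0,0],0]
    - [[0,-1,0],[0,0,0],0]
    - [[0,0,0],[0,0,0],0]

```text
clock: 12.7
ee_pos: [0.4295, -0.0996, 0.2683]
tool_rot: [0.001, 0.702, 0.712, 0.0]
force: [0.1, -0.1, 0.8]
grip_width: 0.0003
```

Run:
```python
from rig import arm,cams
from h import *
s=arm.read_state();print(s['clock'],s['ee_pos'],s['force'])
for n in('scene','top'):
    d=cams.snapshot(n);pickle.dump(d,open(n+'9.pkl','wb'))
    b=(200,110,330,210) if n=='scene' else (180,150,280,240)
    cv2.imwrite(f'pics/{n}9.png',cv2.resize(d['pixels'][b[1]:b[3],b[0]:b[2]],None,fx=6,fy=6,interpolation=cv2.INTER_CUBIC))
    h=hsv(d);p,u,v=pts(d,orange(d));k=(p[:,0]<.475)&(p[:,2]<.1)&(p[:,1]<.14)&(p[:,1]>0);q=p[k];print(n,len(q),q.min(0),q.max(0));print(np.polyfit(q[:,1],q[:,2],1))
    k=(p[:,0]>.48)&(p[:,2]>.119)&(p[:,2]<.13)&(abs(p[:,1]-.147)<.04);P=np.array([ray(d,a,c,.124)[:2] for a,c in zip(u[k],v[k])])
    if len(P)>4:print('wing',len(P),cv2.minAreaRect((P*1e3).astype(np.float32)))
    m=(h[...,1]<90)&(h[...,2]>150);p,u,v=pts(d,m);k=(p[:,2]>.118)&(p[:,2]<.13)&(abs(p[:,1]-.147)<.03)&(abs(p[:,0]-.52)<.035);print('white',k.sum(),p[k].mean(0))
```

```text
12.7 [ 0.42954845 -0.09963431  0.26831126] [ 0.10778686 -0.07590215  0.83579618]
scene 87 [0.45624419 0.05325555 0.05957493] [0.4640912  0.11517383 0.06900383]
[-0.00513588  0.06565141]
wing 72 ((515.8971557617188, 140.9431915283203), (51.86493682861328, 14.993285179138184), 6.858926773071289)
white 13 [0.50826001 0.14753151 0.12359343]
top 36 [0.46221615 0.05955943 0.06322843] [0.46545067 0.11185961 0.07098019]
[-0.0135676   0.06862989]
wing 46 ((522.2805786132812, 145.73472595214844), (47.039180755615234, 10.123516082763672), 6.275907039642334)
white 45 [0.51068381 0.15120949 0.12383237]
```

View pics/scene9.png

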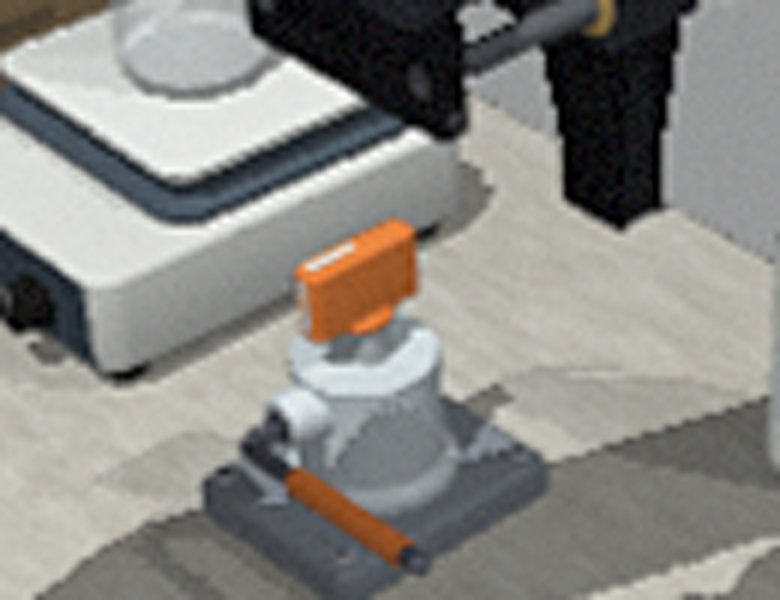

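View pics/top9.png

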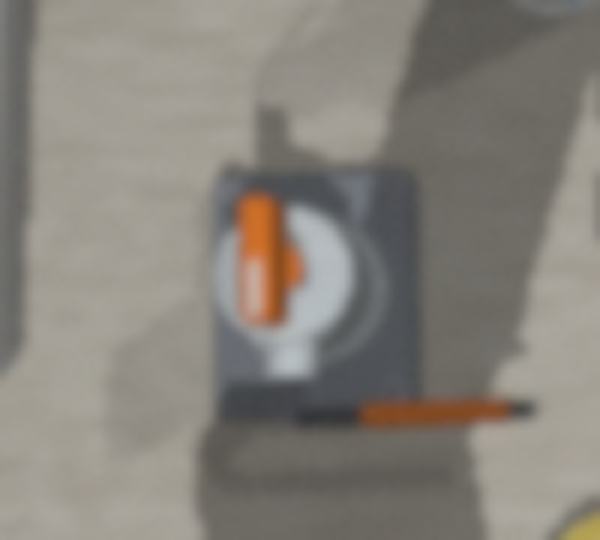

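Run:
```python
from rig import arm
print(arm.hand_in())
```

```text
the job is handed in; nothing more can be done
None
```

I turned the orange wing about 0.98 rad clockwise until its white end pointed at the setscrew boss. I let go, then pressed the raised hex key down with the closed fingers to its firm stop, lifted clear and handed in at about 13 s. No verdict was reported.

**Key:** at the stop the fingers felt about 25 N. In the last pictures the arm's slope is about 0.01 rad (0.005 in the scene view, 0.014 in the top view), so it lies level.

**Wing:** by eye it is parallel to the plate edge with the white end towards the boss. The gripper held it at 1.6°, against a plate yaw of about 1.5°. The final colour-mask fits of the wing read 6–7°, about 5° off the plate; they are noisy at this resolution, and still within the 11° limit.

**Disagreement:** the fingertips appeared roughly 20–25 mm higher in the pictures than the TCP definition implies. I therefore turned the gripper a quarter turn to keep its body clear of the wing, and pressed in small steps, watching the force and the pictures.

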